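Run the shop grille from its hold-to-run key switch

ROBOT

A 6-joint arm with a two-finger parallel gripper is mounted at the origin on the work surface. World frame = base frame: x ahead of the robot, y to its left, z up, the work surface at z = 0. Lengths are in m, angles in rad, forces in N, time in s.
With the tool pointing down it reaches from about 0.425 to 0.95 m from the base axis. Payload 3.5 kg.
Tool frame: the origin (TCP) lies on the centre line of the jaws, within the pads' length; the fingertips stand 11 mm ahead of it and the grasp point (between the pads) lies 8 mm behind it; y points along the fingers, x is the direction in which the jaws open and shut, and the axes are right-handed (so a half turn about y gives the same grasp; the last joint's range is limited). The gripper opens to 85 mm and grips with 20 to 120 N. Pads are 22 mm wide; open, the fingers measure 114 mm over their backs; the gripper's body (76 mm by 85 mm) begins 54 mm behind the grasp point. The pads swing forward as they close: fully open they stand 13 mm farther back than shut.
Start: joints at [0.956, 0.286, 1.577, -0, 1.279, -0.15], TCP at [0.303, 0.603, 0.242] pointing down, gripper open.
Joint ranges: [-2.77, 2.77], [-0.9, 2.22], [0.21, 2.48], [-1.53, 4.67], [0.24, 2.81], [-2.84, 2.84]. Speed limits (rad/s): [2.79, 2.79, 3.14, 3.14, 3.14, 3.14].

INTERFACE

Orientations are given as a unit quaternion [x, y, z, w].
In Python, from plant import get_state, read_camera, sign_off gives the robot as it stands.
- The arm moves only by the shell command python3 -m inch 'ROWS' [FORCE]. ROWS is JSON, a list of rows, each an object of numbers: "ax", "ay", "az": the turn, a rotation vector about the tool's x, y, z in rad; "x", "y", "z": the shift along the tool's x, y, z in mm; "hand": the closure, from -1 (fully open) to 1 (shut). In form: [{"ax": .., "ay": .., "az": .., "x": .., "y": .., "z": .., "hand": ..}, ...]. A call has 1 to 5 rows; each row shifts and turns the commanded pose from where the row before left it, along the tool's axes as they then stand; what a row does not reach is not made up. A row lasts 1/12 s, in which the tool goes at most 41.7 mm and 7.16 degrees, less where a joint would pass 70% of its speed; a pose out of reach is approached as far as the arm can. A call with a gripper value outside its range is refused whole. The fingers move at their own pace and stop on an object; FORCE is the grip in N (left out, the last holds). Time passes only in rows, so rows that do not move let the fingers close. It gives the time, the measured TCP pose, the force and the opening at its end, in the units of the state.
- get_state(): the state, without advancing time (a new reading comes with each control period).
- read_camera(name): name is "side" or "top"; returns a dict with "img" (384x512x3 uint8, red, green, blue), "fov_y" (degrees; the focal length in pixels is half the picture's height over the tangent of half this angle, whatever the lens; pixels are square), "cx", "cy" (the principal point, pixels), "T" (4x4, takes a point from camera to world coordinates). Camera axes: x right, y down, z forward; pixel columns grow to the right and rows downward; lengths in m; the calibration is good to about 2 mm. A picture is of the moment at which its call begins. There is no depth.
- sign_off(): hands the job in, once; it reports no verdict.
The state is a dict: "time": time; "qpos": joint angles; "dq": joint speeds; "joint_efforts": joint torques, N m; "eef_pos": TCP position; "tcp_rot": TCP orientation; "contact_force": force on the tool from outside, world axes, zero at the start; "wrist_torque": the same for the moment, N m; "opening": opening from 0.0 (shut) to 1.0 (fully open).
Only numpy, scipy, OpenCV 4.12 (cv2) and the standard library are available. Lean on these libraries where they do the work, as an engineer would, in place of code of your own. Each camera call takes 0.05 s, during which the arm holds its last target. There are 200 camera calls.

TASK

The shop's roller grille is driven by the key switch on the counter. Take the red-headed key out of the wooden key stand, ease its blade all the way into the lock cylinder until its shoulder rests on the cylinder's face (the pins are sticky: wiggle it past them, do not force it), then turn it clockwise a quarter turn to its stop and keep it held there against the return spring: finish while still gripping the turned key. Leave the blue key in the stand, keep off the red stop button and leave the goods on the counter as they are.

Things in the scene. Friction and masses are not known exactly. Their poses are not given: they have to be found in the camera images.
- key_center (a point): centre of the red plastic head of the key to use. The key stands upright, blade down; its z points up. Head 32 mm wide (its x), 10 mm thick (its y), 42 mm tall; under it a steel shoulder 20 x 6 mm, 6 mm high, then the blade. 35 g. At the start its shoulder rests on the stand's top with the blade in a slot: lift it 32 mm or more to free it. Either way round fits the lock
- spare_center (a point): centre of the blue plastic head of the other key (same shape and axes), in the other slot of the stand; not to be used
- stand: fixed dark wooden key stand, 60 mm (x) by 170 mm (y) by 42 mm high, origin at the centre of its underside. Two slots (12 mm along y, 5 mm along x, 36 mm deep) lie 42 mm either side of its middle along y; which key stands in which varies. The heads' width runs along the stand's y, so fingers close along its x
- lock_face (a point): centre of the lock plug's face, on its turning axis, 60 mm above the counter. Axes as station, not turning with the plug. The brass plug, 24 mm across, has a keyway 11.4 mm long (along this x at rest), 4.4 mm wide, 42 mm deep, its mouth bevelled 2 mm all round. The key is fully in when its shoulder rests on the face: key_center 27 mm above this point
- plug (a joint): turn of the lock plug in rad: 0 at rest (keyway along lock_face's x), grows clockwise seen from above, stop at 1.57. A spring returns it when the key is let go: holding takes about 0.03 N m near rest to 0.08 N m at the stop. The blade has about 0.15 rad of play in the keyway, so the hand turns that much further than the plug
- stop (a joint): travel of the red stop button in m, 0 out, 0.006 fully pressed
- candle_center (a point): centre of a loose amber candle jar, 72 mm across, 85 mm high
- mug_center (a point): centre of a loose white mug, 80 mm across, 85 mm high
- giftbox_center (a point): centre of a loose white gift box with red ribbon, 79 x 79 x 52 mm
- key_tip (a point): lower end of the red key's flat steel blade, 57 mm below key_center on the key's axis. The blade is 30 mm long, 10 mm wide (along the key's x), 3.2 mm thick (along y) and tapers over its last 4 mm to 2.4 x 1.6 mm
- pins (a point): inside the cylinder: two sticky spring pins stand 3 mm into the +x end of the keyway (at rest), 11 and 20 mm below the face; this point lies midway between them. Each takes 6 to 8 N sideways (along x) to push back but some 15 to 30 N straight down on the key, where it binds. Rocking the key 1 mm to and fro along x while pressing with 5 to 10 N works it past them
- station: the grille switch: fixed grey box 80 mm (x) by 160 mm (y) by 55 mm high with aluminium top, origin at the centre of its underside, z up. The lock axis is at y = +38 mm; a red mushroom stop button, 32 mm across and 22 mm high above the top, is at y = -40 mm

How it is judged:
On the way, in this order (a step that is already met when the one before it is completed fails the run):
1. the red key's blade is fully home in the cylinder, before the plug is turned (z of key_center in the frame of lock_face below 0.0295 m and horizontal distance between key_center and lock_face below 0.006 m and value of joint plug below 0.35 rad), for 0.1 s.
2. the key, still fully in, is turned clockwise to the quarter-turn stop and held there (value of joint plug above 1.35 rad and z of key_center in the frame of lock_face below 0.0305 m), for 0.5 s.
At the end, for the whole second after the job is handed in: Red key fully in the cylinder (head centre at most 3.5 mm above its seated height, within 6 mm of the lock axis, within 0.15 rad of upright), plug held at 1.35 rad or more clockwise, fingers gripping the key (over 1 N), blue key standing in its slot, stop button out (all of step 2 and horizontal distance between key_center and lock_face below 0.006 m and angle between each of key_center, spare_center's own z axis and vertical below 0.15 rad and contact force between the fingers and key above 1 N and distance between spare_center and stand below 0.09 m and value of joint stop below 0.003 m); the arm keeps its last pose, push and grip.
It fails at once if the key is forced in: its contact forces on the switch add up to more than 60 N before the plug is turned (contact force between key and station above 60 N and value of joint plug below 0.35 rad).
It fails at once if the stop button is pressed (value of joint stop above 0.003 m).
It fails at once if the blue key is moved more than 15 mm (distance of spare_center from where it was at the start of the episode above 0.015 m).
It fails at once if the candle, mug or gift box is moved more than 25 mm (distance of any of candle_center, mug_center, giftbox_center from where it was at the start of the episode above 0.025 m).
It also fails if it takes over 64 s, if anything falls off the work surface, if the arm or the gripper's body presses on something with over 40 N, if the wrist force passes 120 N, or if a joint passes its speed limit or range.

## Working session

There is one attempt and no reset: what is moved stays moved. The work goes in short steps, Python scripts to look and compute and a shell command to move; the robot and the scene stay as the last step left them, time stands still between calls to the robot, and variables do not carry over. Pictures are saved under pics/ and viewed, about 8 in all and at most 12, crops included, and the job is handed in when it is done.

```bash
mkdir -p pics; ls; python3 - <<'E'
from plant import *
import cv2
s=get_state();print(s)
for n in("top","side"):
    c=read_camera(n);cv2.imwrite(f"pics/{n}0.png",c["img"][:,:,::-1]);print(n,c["fov_y"],c["cx"],c["cy"],c["T"])
E
```

```text
pics
{'time': 0.0, 'qpos': array([ 9.55980680e-01,  2.87202216e-01,  1.57819044e+00, -1.25276544e-05,
        1.27859521e+00, -1.49977444e-01]), 'dq': array([ 0.00042965, -0.00084058, -0.00038851,  0.00012107,  0.00034522,
       -0.00172813]), 'joint_efforts': array([-5.51878584e-04, -4.05989027e+01, -2.92619920e+01, -1.53623491e-04,
        6.03590408e-03, -5.04708296e-06]), 'eef_pos': array([0.30217911, 0.60287165, 0.2409155 ]), 'tcp_rot': array([ 0.60205706,  0.37061339, -0.37216805, -0.60138503]), 'contact_force': array([ 0.38566777, -0.12821737, -0.14451582]), 'wrist_torque': array([0.03760935, 0.05100416, 0.03520891]), 'opening': 0.9977725086048935}
top 48.523573031583325 250.17200505793727 194.3682300515561 [[-0.00485597 -0.99053469  0.13717667  0.45976382]
 [-0.99991515  0.00646794  0.01130774 -0.00250949]
 [-0.01208796 -0.13711012 -0.99048205  0.98032865]
 [ 0.          0.          0.          1.        ]]
side 49.48311376329067 253.40334005349015 195.2204153115185 [[ 0.69329985 -0.33202541  0.63960491 -0.06436551]
 [-0.72026482 -0.34823966  0.59995644 -0.56551488]
 [ 0.02353502 -0.87663463 -0.48058072  0.54949909]
 [ 0.          0.          0.          1.        ]]
```

View pics/top0.png

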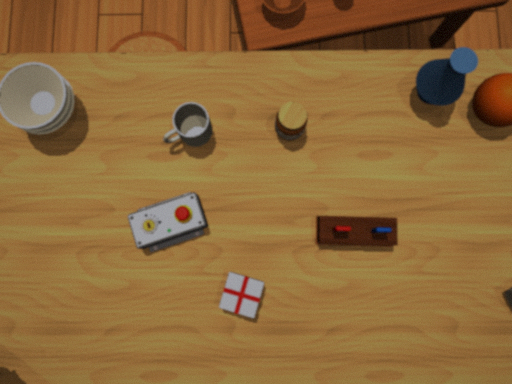

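View pics/side0.png

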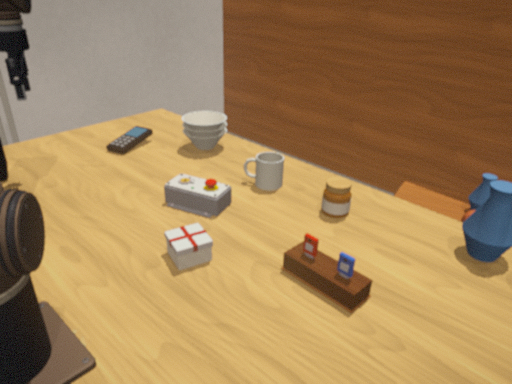

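The top view shows the red key at (342,229), the blue key at (382,231), the lock at (150,226), the stop button at (183,214) and the gift box at (242,295). In the side view the red key is at (311,247) and the lock at about (184,180). Next I measure.

```bash
cat > h.py <<'E'
import numpy as np,cv2
from plant import *
def K(c):
    f=c["img"].shape[0]/2/np.tan(np.radians(c["fov_y"]/2)); return f
def ray(c,u,v):
    d=np.array([(u-c["cx"])/K(c),(v-c["cy"])/K(c),1]); T=np.array(c["T"]); return T[:3,3],T[:3,:3]@d
def onz(c,u,v,z):
    o,d=ray(c,u,v); return o+d*(z-o[2])/d[2]
def tri(ca,pa,cb,pb):
    o1,d1=ray(ca,*pa);o2,d2=ray(cb,*pb)
    s=np.linalg.lstsq(np.c_[d1,-d2],o2-o1,rcond=None)[0]
    a=o1+s[0]*d1;b=o2+s[1]*d2; return (a+b)/2,np.linalg.norm(a-b)
def proj(c,p):
    T=np.array(c["T"]); q=T[:3,:3].T@(np.array(p)-T[:3,3]); return q[0]/q[2]*K(c)+c["cx"],q[1]/q[2]*K(c)+c["cy"]
def blobs(mask,box,mina=8):
    m=np.zeros_like(mask);x0,y0,x1,y1=box;m[y0:y1,x0:x1]=mask[y0:y1,x0:x1]
    n,l,st,ce=cv2.connectedComponentsWithStats(m.astype(np.uint8))
    return [(ce[i].round(2),st[i].tolist(),cv2.minAreaRect(np.argwhere(l==i)[:,::-1].astype(np.float32))) for i in range(1,n) if st[i,4]>=mina]
def masks(c):
    h=cv2.cvtColor(c["img"],cv2.COLOR_RGB2HSV).astype(int);H,S,V=h[...,0],h[...,1],h[...,2]
    return dict(red=((H<7)|(H>172))&(S>170)&(V>110),blue=(H>105)&(H<130)&(S>150),grey=(S<60)&(V>80),dark=(V<115)&(S>90),brass=(H>18)&(H<35)&(S>70))
E
python3 - <<'E'
from h import *
t=read_camera("top");s=read_camera("side");mt=masks(t);ms=masks(s)
for k,b in(("red",(300,200,410,260)),("blue",(300,200,410,260)),("red",(120,185,215,255)),("grey",(120,185,215,255)),("dark",(300,200,410,260)),("brass",(140,215,160,238))):print("top",k,*blobs(mt[k],b),sep="\n ")
for k,b in(("red",(280,220,380,310)),("blue",(280,220,380,310)),("red",(160,165,240,220)),("brass",(172,172,195,190))):print("side",k,*blobs(ms[k],b),sep="\n ")
a=t["img"][180:265,110:220];b=t["img"][195:265,300:410];c_=s["img"][165:220,155:240];d=s["img"][220:310,270:380]
R=lambda i:cv2.resize(i,(400,300),interpolation=cv2.INTER_CUBIC)
cv2.imwrite("pics/crop.png",np.vstack([np.hstack([R(a),R(b)]),np.hstack([R(c_),R(d)])])[:,:,::-1])
E
```

```text
top
 red
 (array([343.26, 227.95]), [336, 226, 15, 5, 65], ((343.0, 228.0), (4.0, 14.0), 90.0))
top
 blue
 (array([381.88, 229.46]), [373, 227, 18, 6, 68], ((381.557373046875, 229.3688507080078), (16.93018341064453, 4.798394203186035), 5.19442892074585))
top
 red
 (array([181.7 , 213.03]), [176, 207, 13, 13, 126], ((181.75001525878906, 212.75), (12.020814895629883, 11.31370735168457), 45.0))
top
 grey
 (array([164.51, 219.33]), [128, 193, 77, 55, 2148], ((165.55848693847656, 218.717529296875), (36.193939208984375, 72.35686492919922), 71.00334930419922))
 (array([196.71, 233.5 ]), [195, 232, 4, 4, 14], ((196.5, 233.5), (3.0, 3.0), 90.0))
 (array([155. , 247.8]), [154, 246, 3, 4, 10], ((155.0, 247.5), (3.0, 2.0), 90.0))
top
 dark
 (array([355.77, 233.15]), [315, 216, 83, 36, 2612], ((356.182861328125, 233.27073669433594), (82.0908432006836, 34.302642822265625), 1.2730300426483154))
top
 brass
 (array([148.46, 225.1 ]), [143, 220, 12, 12, 108], ((148.25001525878906, 225.25003051757812), (10.60660171508789, 11.31370735168457), 45.0))
side
 red
 (array([311.26, 238.41]), [306, 235, 11, 8, 34], ((311.5412902832031, 238.36241149902344), (10.631872177124023, 4.406001091003418), 16.699241638183594))
side
 blue
 (array([348.5, 257.5]), [345, 256, 8, 4, 8], ((348.4999694824219, 257.5), (7.602630138397217, 0.4472135603427887), 26.56505012512207))
side
 red
 (array([210.38, 182.36]), [206, 180, 10, 7, 47], ((210.5, 183.0), (9.0, 6.0), 0.0))
side
 brass
 (array([182.25, 173.22]), [172, 172, 23, 6, 63], ((183.0, 174.5), (5.0, 22.0), 90.0))
 (array([184.66, 179.48]), [181, 178, 9, 4, 29], ((185.0, 179.5), (8.0, 3.0), 0.0))
```

View pics/crop.png

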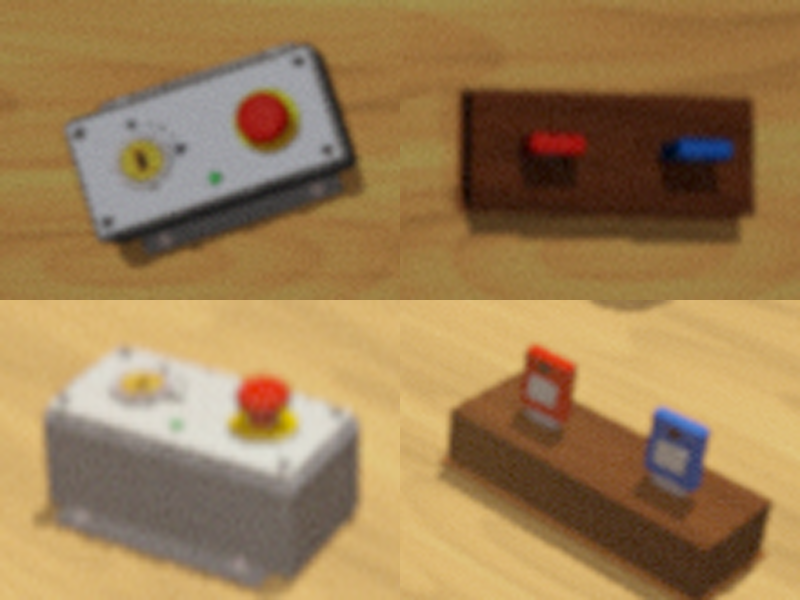

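The crops show the keyway slot running up-down in the picture, with the lock disc at top-view (148.4,225), the button at (181.7,213), and the key heads standing upright with no overlap. Now I turn these into points.

```bash
python3 - <<'E'
from h import *
t=read_camera("top");s=read_camera("side");mt=masks(t)
P=lambda *a:np.round(a,4)
np.set_printoptions(suppress=True,precision=4)
lock=onz(t,148.4,225.15,.06);stop=onz(t,181.75,212.9,.075)
print("lock",lock,"tri",tri(t,(148.4,225.15),s,(184.9,179.3)))
print("stop",stop,np.linalg.norm((lock-stop)[:2]),"dir",np.degrees(np.arctan2(*(lock-stop)[1::-1])))
# station top face: bright grey
h=cv2.cvtColor(t["img"],cv2.COLOR_RGB2HSV)
top=(h[...,1]<60)&(h[...,2]>150)
b=max(blobs(top,(120,185,215,255)),key=lambda x:x[1][4]);q=cv2.boxPoints(b[2]);w=np.array([onz(t,*p,.055) for p in q]);print("station corners",w,"ctr",w.mean(0),[np.linalg.norm(w[i]-w[i-1]) for i in range(4)])
for i in (0,1): d=w[i+1]-w[i];print(np.degrees(np.arctan2(d[1],d[0])))
kr=onz(t,343,228,.09);kb=onz(t,381.6,229.4,.09);print("red",kr,"blue",kb,np.linalg.norm(kr-kb),np.degrees(np.arctan2(*(kr-kb)[1::-1])))
# stand top: hue/dark, top face
print("V",h[205:260,356,2].tolist())
print("row",h[222,305:405,2].tolist())
print("tri redtop",tri(t,(343,228),s,(311.4,238.4)))
for n,p in(("red",kr),("blue",kb),("lock",lock)):print(n,"side proj",proj(s,p))
g=blobs((h[...,1]<60)&(h[...,2]>150)|mt["red"],(210,265,275,325));print("gift",[ (x[2],onz(t,*x[2][0],.052)) for x in g if x[1][4]>100])
print("mug",onz(t,192,122,.085),"candle",onz(t,293,113,.085))
E
```

```text
lock [0.5214 0.2288 0.06  ] tri (array([0.521 , 0.2293, 0.0594]), np.float64(0.0010567388976247117))
stop [0.5461 0.1542 0.075 ] 0.0785221199860873 dir 108.38254716851452
station corners [[0.5426 0.2755 0.055 ]
 [0.5896 0.1337 0.055 ]
 [0.5248 0.1114 0.055 ]
 [0.4787 0.252  0.055 ]] ctr [0.5339 0.1932 0.055 ] [np.float64(0.06811705433874415), np.float64(0.1494402666728742), np.float64(0.06843560703333271), np.float64(0.1479941775702557)]
-71.68600579232013
-161.0423225037511
red [ 0.5111 -0.1853  0.09  ] blue [ 0.5078 -0.2652  0.09  ] 0.07999820483934748 87.59919211103653
V [160, 157, 157, 155, 157, 158, 157, 155, 159, 154, 148, 128, 90, 73, 67, 63, 64, 67, 66, 70, 71, 71, 69, 71, 73, 74, 69, 65, 69, 72, 69, 66, 68, 71, 64, 67, 70, 69, 62, 61, 77, 88, 85, 87, 87, 114, 148, 155, 156, 158, 154, 157, 158, 157, 157]
row [161, 161, 159, 159, 156, 157, 158, 152, 154, 150, 135, 104, 60, 35, 53, 62, 73, 68, 77, 75, 74, 73, 72, 71, 70, 74, 76, 76, 72, 71, 67, 70, 69, 73, 73, 67, 71, 68, 72, 75, 73, 68, 69, 67, 71, 66, 69, 69, 62, 63, 58, 67, 67, 66, 63, 67, 67, 67, 65, 67, 63, 64, 64, 61, 62,
[... 385 characters left out ...]
)
lock side proj (np.float64(185.32183378076354), np.float64(179.12789067259826))
gift [(((238.439453125, 289.8056945800781), (39.34568786621094, 27.294572830200195), 61.38954162597656), array([0.3828, 0.0341, 0.052 ])), (((253.5471954345703, 287.58489990234375), (14.56021785736084, 15.109660148620605), 15.945395469665527), array([0.3873, 0.0019, 0.052 ])), (((228.06881713867188, 301.77069091796875), (15.516786575317383, 15.995699882507324), 16.699243545532227), array([0.358 , 0.0562, 0.052 ])), (((247.79360961914062, 307.1881103515625), (14.463178634643555, 14.846308708190918), 16.699243545532227), array([0.3466, 0.0143, 0.052 ]))]
mug [0.7436 0.1336 0.085 ] candle [ 0.762  -0.0864  0.085 ]
```

```bash
cat >> h.py <<'E'
from scipy.spatial.transform import Rotation as Ro
def go(p,yaw=None):
    s=get_state();r=Ro.from_quat(s["tcp_rot"]);m=r.as_matrix()
    print("t %.2f"%s["time"],"pos",s["eef_pos"].round(4),"jaw yaw %.2f"%np.degrees(np.arctan2(m[1,0],m[0,0])),"q",s["qpos"].round(3),"F",s["contact_force"].round(1),"op %.3f"%s["opening"])
    print("tilt y",m[:,1].round(4))
    if yaw is not None:
        y=np.radians(yaw);R=Ro.from_matrix(np.c_[[np.cos(y),np.sin(y),0],[0,0,-1],[-np.sin(y),np.cos(y),0]])
        print("rotvec (tool)",(r.inv()*R).as_rotvec().round(4)); m2=R.as_matrix()
        print("shift mm after turn",(m2.T@(np.array(p)-s["eef_pos"])*1000).round(1))
    print("shift mm now",(m.T@(np.array(p)-s["eef_pos"])*1000).round(1))
E
python3 - <<'E'
from h import *
t=read_camera("top")
for z,u,v in((.042,356,216.6),(.042,356,244.5),(.042,317,230),(.042,397,230)):print(onz(t,u,v,z).round(4))
go([.511,-.186,.16],-2.3)
E
python3 -m inch '[{"ay":0.115},{"ay":0.115},{"ay":0.115},{"ay":0.115},{"ay":0.115}]'
python3 -m inch '[{"ay":0.115},{"ay":0.115},{"ay":0.115},{"ay":0.115},{"ay":0.115}]'
python3 -c "
from h import *
go([.511,-.186,.16],-2.3)"
```

```text
[ 0.5388 -0.2245  0.042 ]
[ 0.4778 -0.2222  0.042 ]
[ 0.5098 -0.1381  0.042 ]
[ 0.5089 -0.3129  0.042 ]
t 0.35 pos [0.3024 0.6033 0.242 ] jaw yaw 63.37 q [ 0.956  0.286  1.577 -0.     1.279 -0.15 ] F [ 0.3  0.  -0.4] op 0.997
tilt y [-3.e-04 -4.e-04 -1.e+00]
rotvec (tool) [ 2.0000e-04  1.1461e+00 -5.0000e-04]
shift mm after turn [ 240.1   82.  -780.3]
shift mm now [-612.    82.3 -540.2]
t 0.35 pos [0.3024 0.6033 0.242 ] jaw yaw 63.37 q [ 0.956  0.286  1.577 -0.     1.279 -0.15 ] F [ 0.3  0.  -0.4] op 0.997
tilt y [-3.e-04 -4.e-04 -1.e+00]
rotvec (tool) [ 2.0000e-04  1.1461e+00 -5.0000e-04]
shift mm after turn [ 240.1   82.  -780.3]
shift mm now [-612.    82.3 -540.2]validation failed for argument at $[0]...
validation failed for argument at $[0]...
```

```bash
python3 -m inch '[{"ax":0,"ay":0.115,"az":0,"x":0,"y":0,"z":0,"hand":-1},{"ax":0,"ay":0.115,"az":0,"x":0,"y":0,"z":0,"hand":-1},{"ax":0,"ay":0.115,"az":0,"x":0,"y":0,"z":0,"hand":-1},{"ax":0,"ay":0.115,"az":0,"x":0,"y":0,"z":0,"hand":-1},{"ax":0,"ay":0.115,"az":0,"x":0,"y":0,"z":0,"hand":-1}]'
python3 -m inch '[{"ax":0,"ay":0.115,"az":0,"x":0,"y":0,"z":0,"hand":-1},{"ax":0,"ay":0.115,"az":0,"x":0,"y":0,"z":0,"hand":-1},{"ax":0,"ay":0.115,"az":0,"x":0,"y":0,"z":0,"hand":-1},{"ax":0,"ay":0.115,"az":0,"x":0,"y":0,"z":0,"hand":-1},{"ax":0,"ay":0.115,"az":0,"x":0,"y":0,"z":0,"hand":-1}]'
python3 -c "
from h import *
go([.510,-.185,.16],-2.3)"
```

```text
time: 0.77
eef_pos: [0.3025, 0.6034, 0.2423]
tcp_rot: [0.683, 0.184, -0.184, -0.683]
contact_force: [1.1, 0.6, -0.8]
opening: 1.002
time: 1.18
eef_pos: [0.3025, 0.6033, 0.2423]
tcp_rot: [0.707, -0.018, 0.018, -0.707]
contact_force: [0.4, 0.2, 0.1]
opening: 1.003
t 1.18 pos [0.3025 0.6033 0.2423] jaw yaw -2.85 q [ 0.956  0.286  1.577 -0.     1.279  1.006] F [0.4 0.2 0.1] op 1.003
tilt y [-0.e+00 -1.e-04 -1.e+00]
rotvec (tool) [ 0.0001 -0.0095 -0.    ]
shift mm after turn [ 238.9   82.3 -779.4]
shift mm now [ 246.4   82.3 -777.1]
```

```bash
python3 -m inch '[{"ax":0,"ay":0,"az":0,"x":12,"y":0,"z":-38,"hand":-1},{"ax":0,"ay":0,"az":0,"x":12,"y":0,"z":-38,"hand":-1},{"ax":0,"ay":0,"az":0,"x":12,"y":0,"z":-38,"hand":-1},{"ax":0,"ay":0,"az":0,"x":12,"y":0,"z":-38,"hand":-1},{"ax":0,"ay":0,"az":0,"x":12,"y":0,"z":-38,"hand":-1}]'|sed -n 2p
python3 -m inch '[{"ax":0,"ay":0,"az":0,"x":12,"y":0,"z":-38,"hand":-1},{"ax":0,"ay":0,"az":0,"x":12,"y":0,"z":-38,"hand":-1},{"ax":0,"ay":0,"az":0,"x":12,"y":0,"z":-38,"hand":-1},{"ax":0,"ay":0,"az":0,"x":12,"y":0,"z":-38,"hand":-1},{"ax":0,"ay":0,"az":0,"x":12,"y":0,"z":-38,"hand":-1}]'|sed -n 2p
python3 -m inch '[{"ax":0,"ay":0,"az":0,"x":12,"y":0,"z":-38,"hand":-1},{"ax":0,"ay":0,"az":0,"x":12,"y":0,"z":-38,"hand":-1},{"ax":0,"ay":0,"az":0,"x":12,"y":0,"z":-38,"hand":-1},{"ax":0,"ay":0,"az":0,"x":12,"y":0,"z":-38,"hand":-1},{"ax":0,"ay":0,"az":0,"x":12,"y":0,"z":-38,"hand":-1}]'|sed -n 2p
python3 -m inch '[{"ax":0,"ay":0,"az":0,"x":12,"y":0,"z":-38,"hand":-1},{"ax":0,"ay":0,"az":0,"x":12,"y":0,"z":-38,"hand":-1},{"ax":0,"ay":0,"az":0,"x":12,"y":0,"z":-38,"hand":-1},{"ax":0,"ay":0,"az":0,"x":12,"y":0,"z":-38,"hand":-1},{"ax":0,"ay":0,"az":0,"x":0,"y":0,"z":0,"hand":-1}]'|sed -n 2p
python3 -c "
from h import *
go([.510,-.185,.13],-1.5)"
```

```text
eef_pos: [0.3541, 0.4093, 0.2423]
eef_pos: [0.4057, 0.2168, 0.2426]
eef_pos: [0.4574, 0.0241, 0.2428]
eef_pos: [0.4997, -0.134, 0.2428]
t 2.85 pos [ 0.4997 -0.134   0.2428] jaw yaw -2.86 q [-0.457 -0.067  1.96  -0.002  1.245 -0.407] F [-0.6  0.6 -0.2] op 1.004
tilt y [ 0.0016 -0.0032 -1.    ]
rotvec (tool) [ 0.0031 -0.0237  0.0017]
shift mm after turn [ 11.6 112.8 -50.8]
shift mm now [ 12.6 113.  -50.1]
```

```bash
python3 -m inch '[{"ax":0,"ay":-0.015,"az":0,"x":6,"y":0,"z":-25,"hand":-1},{"ax":0,"ay":0,"az":0,"x":6,"y":0,"z":-25.5,"hand":-1},{"ax":0,"ay":0,"az":0,"x":0,"y":35,"z":0,"hand":-1},{"ax":0,"ay":0,"az":0,"x":0,"y":35,"z":0,"hand":-1},{"ax":0,"ay":0,"az":0,"x":0,"y":30,"z":0,"hand":-1}]'
python3 - <<'E'
from h import *
t=read_camera("top");s=read_camera("side")
go([.510,-.185,.061],-2)
a=t["img"][175:275,280:430];b=s["img"][175:300,240:390]
R=lambda i:cv2.resize(i,(600,i.shape[0]*4)[:2],interpolation=cv2.INTER_CUBIC)
cv2.imwrite("pics/c2.png",cv2.resize(np.vstack([R(a),R(b)]),(400,600))[:,:,::-1])
g=get_state()["eef_pos"];print("tcp in top",proj(t,g),"side",proj(s,g))
E
```

```text
time: 3.27
eef_pos: [0.5085, -0.1791, 0.1411]
tcp_rot: [0.707, -0.01, 0.011, -0.707]
contact_force: [0.3, 0.2, -1.8]
opening: 1.004
t 3.37 pos [ 0.5049 -0.1767  0.1364] jaw yaw -1.68 q [-0.526  0.1    1.999  0.     1.055 -0.497] F [-0.3  1.2 -0.1] op 1.001
tilt y [-0.0107  0.0063 -0.9999]
rotvec (tool) [-0.0059  0.0056 -0.0109]
shift mm after turn [ 5.4 75.4 -8.1]
shift mm now [ 6.2 75.3 -8.6]
tcp in top (np.float64(343.5411278483401), np.float64(229.80322936576553)) side (np.float64(308.3036833900698), np.float64(214.94984116391288))
```

View pics/c2.png

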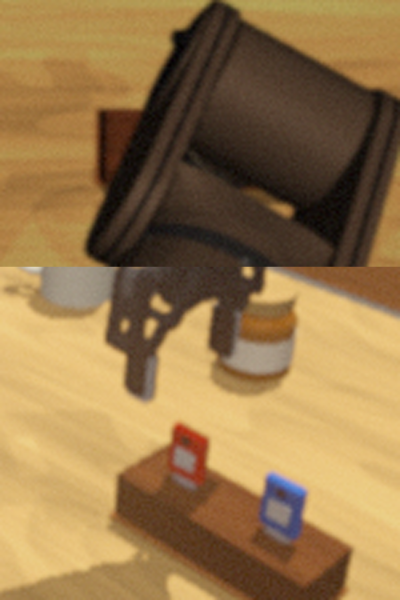

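The side view shows the open fingers above the red key, straddling it along x, and well clear of the blue key. I'll let the arm settle before correcting.

```bash
python3 -m inch '[{"ax":0,"ay":0,"az":0,"x":0,"y":0,"z":0,"hand":-1},{"ax":0,"ay":0,"az":0,"x":0,"y":0,"z":0,"hand":-1}]' >/dev/null; python3 -c "
from h import *
go([.510,-.185,.061],-2)"
```

```text
t 3.53 pos [ 0.51   -0.1793  0.1447] jaw yaw -1.64 q [-0.526  0.093  1.989  0.     1.055 -0.497] F [-1.   0.2  1.1] op 1.000
tilt y [ 0.0031 -0.0018 -1.    ]
rotvec (tool) [0.0017 0.0062 0.0032]
shift mm after turn [ 0.2 83.7 -5.7]
shift mm now [-0.1 83.7 -5.5]
```

```bash
python3 -m inch '[{"ax":0.002,"ay":0,"az":0.003,"x":0,"y":0,"z":-5.5,"hand":-1},{"ax":0,"ay":0,"az":0,"x":0,"y":22,"z":0,"hand":-1},{"ax":0,"ay":0,"az":0,"x":0,"y":22,"z":0,"hand":-1},{"ax":0,"ay":0,"az":0,"x":0,"y":20,"z":0,"hand":-1},{"ax":0,"ay":0,"az":0,"x":0,"y":12,"z":0,"hand":-1}]'
python3 -m inch '[{"ax":0,"ay":0,"az":0,"x":0,"y":5,"z":0,"hand":-1},{"ax":0,"ay":0,"az":0,"x":0,"y":0,"z":0,"hand":-1},{"ax":0,"ay":0,"az":0,"x":0,"y":0,"z":0,"hand":-1}]' >/dev/null; python3 - <<'E'
from h import *
s=read_camera("side")
go([.510,-.185,.061],-2)
cv2.imwrite("pics/c3.png",cv2.resize(s["img"][175:300,240:390],(600,500),interpolation=cv2.INTER_CUBIC)[:,:,::-1])
E
```

```text
time: 3.95
eef_pos: [0.5088, -0.1847, 0.0665]
tcp_rot: [-0.707, 0.011, -0.01, 0.707]
contact_force: [0.6, 0.2, -0.0]
opening: 1.002
t 4.25 pos [ 0.5095 -0.1849  0.063 ] jaw yaw -1.65 q [-0.535  0.219  2.021  0.     0.902 -0.507] F [ 0.3 -0.6 -0.7] op 0.998
tilt y [-4.e-04  5.e-04 -1.e+00]
rotvec (tool) [-0.0005  0.006  -0.0004]
shift mm after turn [ 0.5  2.  -0.1]
shift mm now [ 0.5  2.  -0.1]
```

View pics/c3.png

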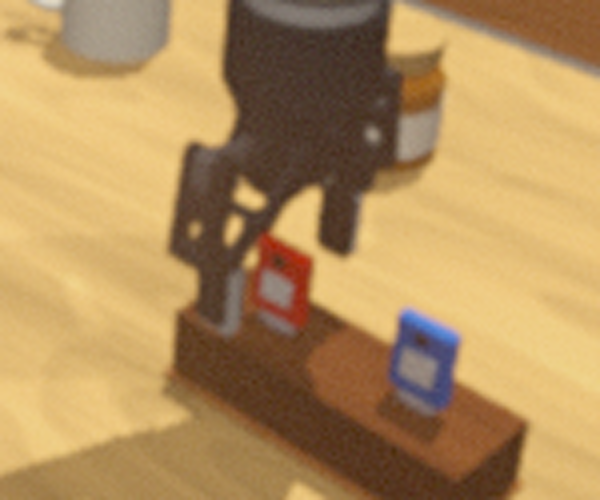

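The fingers are on either side of the red head at about the right height, clear of the blue key. Closing now.

```bash
python3 -m inch '[{"ax":0,"ay":0,"az":0,"x":0,"y":0,"z":0,"hand":1},{"ax":0,"ay":0,"az":0,"x":0,"y":0,"z":0,"hand":1},{"ax":0,"ay":0,"az":0,"x":0,"y":0,"z":0,"hand":1},{"ax":0,"ay":0,"az":0,"x":0,"y":0,"z":0,"hand":1},{"ax":0,"ay":0,"az":0,"x":0,"y":0,"z":0,"hand":1}]' 40
python3 -m inch '[{"ax":0,"ay":0,"az":0,"x":0,"y":0,"z":0,"hand":1},{"ax":0,"ay":0,"az":0,"x":0,"y":0,"z":0,"hand":1},{"ax":0,"ay":0,"az":0,"x":0,"y":0,"z":0,"hand":1},{"ax":0,"ay":0,"az":0,"x":0,"y":0,"z":0,"hand":1},{"ax":0,"ay":0,"az":0,"x":0,"y":0,"z":0,"hand":1}]' 40
```

```text
time: 4.67
eef_pos: [0.5084, -0.1842, 0.0616]
tcp_rot: [-0.706, 0.011, -0.009, 0.708]
contact_force: [-0.5, -0.4, -0.5]
opening: 0.299
time: 5.08
eef_pos: [0.5094, -0.1845, 0.0618]
tcp_rot: [-0.707, 0.01, -0.01, 0.707]
contact_force: [5.2, -0.3, -2.2]
opening: 0.111
```

```bash
python3 -m inch '[{"ax":0,"ay":0,"az":0,"x":0.7,"y":0,"z":0,"hand":1},{"ax":0,"ay":0,"az":0,"x":0,"y":0,"z":0,"hand":1},{"ax":0,"ay":0,"az":0,"x":0,"y":0,"z":0,"hand":1}]' 90
python3 -m inch '[{"ax":0,"ay":0,"az":0,"x":0,"y":-5,"z":0,"hand":1},{"ax":0,"ay":0,"az":0,"x":0,"y":-15,"z":0,"hand":1},{"ax":0,"ay":0,"az":0,"x":0,"y":-20,"z":0,"hand":1},{"ax":0,"ay":0,"az":0,"x":0,"y":-20,"z":0,"hand":1},{"ax":0,"ay":0,"az":0,"x":0,"y":-20,"z":0,"hand":1}]'
python3 -m inch '[{"ax":0,"ay":0,"az":0,"x":0,"y":-20,"z":0,"hand":1},{"ax":0,"ay":0,"az":0,"x":0,"y":-20,"z":0,"hand":1},{"ax":0,"ay":0,"az":0,"x":0,"y":0,"z":0,"hand":1},{"ax":0,"ay":0,"az":0,"x":0,"y":0,"z":0,"hand":1}]'
python3 - <<'E'
from h import *
go([.5214,.2288,.18],108.4)
s=read_camera("side");t=read_camera("top")
cv2.imwrite("pics/c4.png",cv2.resize(s["img"][140:300,240:400],(600,600),interpolation=cv2.INTER_CUBIC)[:,:,::-1])
E
```

```text
time: 5.33
eef_pos: [0.5095, -0.1845, 0.0618]
tcp_rot: [-0.707, 0.011, -0.01, 0.708]
contact_force: [2.8, 0.5, 1.7]
opening: 0.104
time: 5.75
eef_pos: [0.5071, -0.1836, 0.1407]
tcp_rot: [-0.706, 0.013, -0.007, 0.709]
contact_force: [0.8, -0.2, -0.8]
opening: 0.105
time: 6.08
eef_pos: [0.5087, -0.1844, 0.1814]
tcp_rot: [-0.706, 0.012, -0.009, 0.708]
contact_force: [-0.1, 0.3, -0.4]
opening: 0.102
t 6.08 pos [ 0.5087 -0.1844  0.1814] jaw yaw -1.65 q [-5.350e-01  5.400e-02  1.958e+00 -1.000e-03  1.134e+00 -5.060e-01] F [-0.1  0.3 -0.4] op 0.102
tilt y [-0.0041  0.0019 -1.    ]
rotvec (tool) [-5.2000e-03 -1.9208e+00 -1.1000e-03]
shift mm after turn [ 388.1    1.4 -142.5]
shift mm now [  0.8   2.1 413.4]
```

View pics/c4.png

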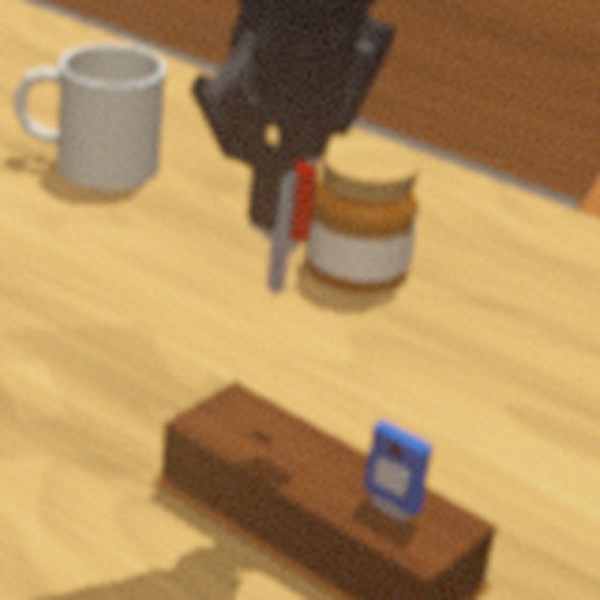

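The red key is out, with its blade below the pads, and the blue key is undisturbed. Next I carry it toward the lock and turn it counter-clockwise, so that the later clockwise turn stays within the wrist range.

```bash
python3 -m inch '[{"ax":0,"ay":0,"az":0,"x":0,"y":0,"z":20,"hand":1},{"ax":0,"ay":0,"az":0,"x":0,"y":0,"z":35,"hand":1},{"ax":0,"ay":0,"az":0,"x":0,"y":0,"z":35,"hand":1},{"ax":0,"ay":0,"az":0,"x":0,"y":0,"z":35,"hand":1},{"ax":0,"ay":0,"az":0,"x":0,"y":0,"z":35,"hand":1}]'|sed -n 2p
python3 -m inch '[{"ax":0,"ay":0,"az":0,"x":0,"y":0,"z":35,"hand":1},{"ax":0,"ay":0,"az":0,"x":0,"y":0,"z":35,"hand":1},{"ax":0,"ay":0,"az":0,"x":0,"y":0,"z":35,"hand":1},{"ax":0,"ay":0,"az":0,"x":0,"y":0,"z":35,"hand":1},{"ax":0,"ay":0,"az":0,"x":0,"y":0,"z":35,"hand":1}]'|sed -n 2p
python3 -m inch '[{"ax":0,"ay":0,"az":0,"x":0,"y":0,"z":35,"hand":1},{"ax":0,"ay":0,"az":0,"x":0,"y":0,"z":20,"hand":1},{"ax":0,"ay":0,"az":0,"x":0,"y":0,"z":0,"hand":1},{"ax":0,"ay":-0.08,"az":0,"x":0,"y":0,"z":0,"hand":1},{"ax":0,"ay":-0.12,"az":0,"x":0,"y":0,"z":0,"hand":1}]'|sed -n 2p
python3 -m inch '[{"ax":0,"ay":-0.12,"az":0,"x":0,"y":0,"z":0,"hand":1},{"ax":0,"ay":-0.12,"az":0,"x":0,"y":0,"z":0,"hand":1},{"ax":0,"ay":-0.12,"az":0,"x":0,"y":0,"z":0,"hand":1},{"ax":0,"ay":-0.12,"az":0,"x":0,"y":0,"z":0,"hand":1},{"ax":0,"ay":-0.12,"az":0,"x":0,"y":0,"z":0,"hand":1}]'|sed -n 2p
python3 -m inch '[{"ax":0,"ay":-0.12,"az":0,"x":0,"y":0,"z":0,"hand":1},{"ax":0,"ay":-0.12,"az":0,"x":0,"y":0,"z":0,"hand":1},{"ax":0,"ay":-0.12,"az":0,"x":0,"y":0,"z":0,"hand":1},{"ax":0,"ay":-0.12,"az":0,"x":0,"y":0,"z":0,"hand":1},{"ax":0,"ay":-0.12,"az":0,"x":0,"y":0,"z":0,"hand":1}]'|sed -n 2p
python3 -m inch '[{"ax":0,"ay":-0.12,"az":0,"x":0,"y":0,"z":0,"hand":1},{"ax":0,"ay":-0.12,"az":0,"x":0,"y":0,"z":0,"hand":1},{"ax":0,"ay":-0.12,"az":0,"x":0,"y":0,"z":0,"hand":1},{"ax":0,"ay":0,"az":0,"x":0,"y":0,"z":0,"hand":1},{"ax":0,"ay":0,"az":0,"x":0,"y":0,"z":0,"hand":1}]'
python3 -c "
from h import *
go([.5214,.2288,.15],108.4)"
```

```text
eef_pos: [0.5122, -0.0229, 0.1791]
eef_pos: [0.5173, 0.1519, 0.1795]
eef_pos: [0.5193, 0.2049, 0.1797]
eef_pos: [0.5195, 0.204, 0.1799]
eef_pos: [0.5195, 0.204, 0.1799]
time: 8.68
eef_pos: [0.5198, 0.2044, 0.1805]
tcp_rot: [-0.458, -0.536, 0.539, 0.461]
contact_force: [0.1, -0.1, 0.2]
opening: 0.104
t 8.68 pos [0.5198 0.2044 0.1805] jaw yaw 98.96 q [ 0.192  0.094  1.917  0.002  1.136 -1.536] F [ 0.1 -0.1  0.2] op 0.104
tilt y [-0.0061  0.0011 -1.    ]
rotvec (tool) [-0.0056 -0.1647  0.0025]
shift mm after turn [22.6 30.5 -9.2]
shift mm now [23.8 30.5 -5.5]
```

```bash
python3 -m inch '[{"ax":-0.006,"ay":-0.082,"az":0.002,"x":0,"y":0,"z":0,"hand":1},{"ax":0,"ay":-0.083,"az":0,"x":0,"y":0,"z":0,"hand":1},{"ax":0,"ay":0,"az":0,"x":22.5,"y":10,"z":-9,"hand":1},{"ax":0,"ay":0,"az":0,"x":0,"y":20,"z":0,"hand":1},{"ax":0,"ay":0,"az":0,"x":0,"y":20,"z":0,"hand":1}]'|sed -n 2p
python3 -m inch '[{"ax":0,"ay":0,"az":0,"x":0,"y":0,"z":0,"hand":1},{"ax":0,"ay":0,"az":0,"x":0,"y":0,"z":0,"hand":1},{"ax":0,"ay":0,"az":0,"x":0,"y":0,"z":0,"hand":1},{"ax":0,"ay":0,"az":0,"x":0,"y":0,"z":0,"hand":1}]'|sed -n 2p
python3 - <<'E'
from h import *
go([.5214,.2288,.124],108.4)
s=read_camera("side")
g=get_state();m=Ro.from_quat(g["tcp_rot"]).as_matrix();tip=g["eef_pos"]+m[:,1]*.049
print("tip",tip,"px",proj(s,tip),"shoulder bottom",proj(s,g["eef_pos"]+m[:,1]*.019))
x0,y0=150,110
im=cv2.resize(s["img"][y0:y0+90,x0:x0+100],(800,600)[:2],interpolation=cv2.INTER_CUBIC) if 0 else cv2.resize(s["img"][y0:y0+90,x0:x0+100],None,fx=6.6,fy=6.6,interpolation=cv2.INTER_CUBIC)
cv2.imwrite("pics/c5.png",im[:,:,::-1])
E
```

```text
eef_pos: [0.5226, 0.2301, 0.132]
eef_pos: [0.5231, 0.2296, 0.1336]
t 9.43 pos [0.5231 0.2296 0.1336] jaw yaw 108.57 q [ 2.360e-01  1.720e-01  1.924e+00  1.000e-03  1.040e+00 -1.659e+00] F [-0.1  0.2 -0.3] op 0.105
tilt y [ 0.0057  0.0018 -1.    ]
rotvec (tool) [ 0.006   0.003  -0.0001]
shift mm after turn [-0.2  9.6  1.9]
shift mm now [-0.2  9.6  2. ]
tip [0.52346906 0.22974327 0.08474161] px (np.float64(185.20949548372724), np.float64(170.18065488621315)) shoulder bottom (np.float64(184.51823703090184), np.float64(159.54979169914944))
```

View pics/c5.png

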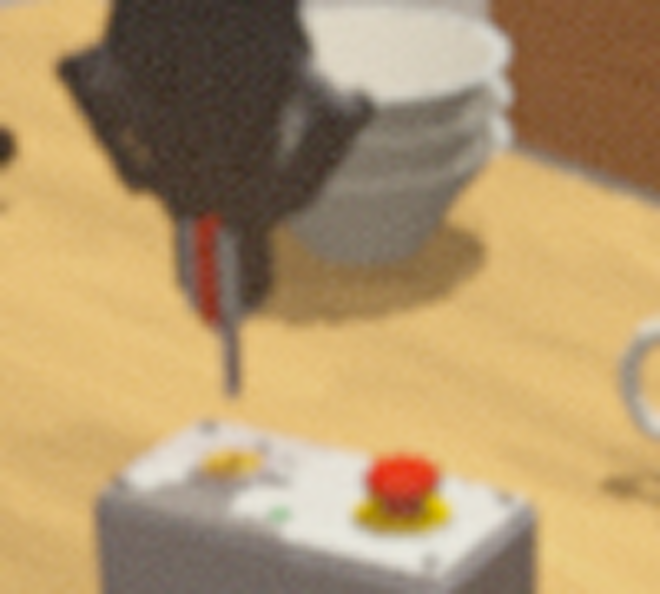

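The blade is upright. Its tip is at about (184.7,169.3), within 1 px of the projected (185.2,170.2), and the lock is at (184.9,179.4), directly below it. Descending slowly.

```bash
python3 -m inch '[{"ax":0.005,"ay":0.002,"az":0,"x":0,"y":4,"z":1.7,"hand":1},{"ax":0,"ay":0,"az":0,"x":0,"y":5,"z":0,"hand":1},{"ax":0,"ay":0,"az":0,"x":0,"y":5,"z":0,"hand":1},{"ax":0,"ay":0,"az":0,"x":0,"y":4,"z":0,"hand":1},{"ax":0,"ay":0,"az":0,"x":0,"y":0,"z":0,"hand":1}]'
python3 -m inch '[{"ax":0,"ay":0,"az":0,"x":0,"y":2,"z":0,"hand":1},{"ax":0,"ay":0,"az":0,"x":0,"y":2,"z":0,"hand":1},{"ax":0,"ay":0,"az":0,"x":0,"y":2,"z":0,"hand":1},{"ax":0,"ay":0,"az":0,"x":0,"y":0,"z":0,"hand":1},{"ax":0,"ay":0,"az":0,"x":0,"y":0,"z":0,"hand":1}]'
python3 -c "
from h import *
go([.5212,.2290,.109],108.4)"
```

```text
time: 9.9
eef_pos: [0.5196, 0.2289, 0.1126]
tcp_rot: [-0.412, -0.573, 0.575, 0.414]
contact_force: [-0.2, 1.1, -0.5]
opening: 0.106
time: 10.32
eef_pos: [0.5205, 0.2291, 0.108]
tcp_rot: [-0.413, -0.574, 0.574, 0.413]
contact_force: [0.5, -0.0, -1.0]
opening: 0.104
t 10.32 pos [0.5205 0.2291 0.108 ] jaw yaw 108.52 q [ 0.236  0.205  1.939  0.     0.999 -1.658] F [ 0.5 -0.  -1. ] op 0.104
tilt y [-1.6e-03 -4.0e-04 -1.0e+00]
rotvec (tool) [-0.0016  0.0021  0.0002]
shift mm after turn [-0.3 -1.  -0.6]
shift mm now [-0.3 -1.  -0.6]
```

```bash
python3 -m inch '[{"ax":0,"ay":0,"az":0,"x":0,"y":1,"z":0,"hand":1},{"ax":0,"ay":0,"az":0,"x":0,"y":1,"z":0,"hand":1},{"ax":0,"ay":0,"az":0,"x":0,"y":1,"z":0,"hand":1},{"ax":0,"ay":0,"az":0,"x":0,"y":0,"z":0,"hand":1}]'
python3 -m inch '[{"ax":0,"ay":0,"az":0,"x":0,"y":1,"z":0,"hand":1},{"ax":0,"ay":0,"az":0,"x":0,"y":1,"z":0,"hand":1},{"ax":0,"ay":0,"az":0,"x":0,"y":0,"z":0,"hand":1}]'

```

```text
time: 10.65
eef_pos: [0.5205, 0.2291, 0.1051]
tcp_rot: [-0.413, -0.574, 0.574, 0.413]
contact_force: [-0.0, -0.0, -0.3]
opening: 0.106
time: 10.9
eef_pos: [0.5208, 0.2291, 0.1045]
tcp_rot: [-0.413, -0.573, 0.574, 0.413]
contact_force: [-2.6, -0.6, 6.2]
opening: 0.103
```

```bash
python3 -m inch '[{"ax":0,"ay":0,"az":0,"x":0,"y":0,"z":0.7,"hand":1},{"ax":0,"ay":0,"az":0,"x":0,"y":0,"z":0,"hand":1}]'
python3 -m inch '[{"ax":0,"ay":0,"az":0,"x":0,"y":0,"z":0.7,"hand":1},{"ax":0,"ay":0,"az":0,"x":0,"y":0,"z":0,"hand":1},{"ax":0,"ay":0,"az":0,"x":0,"y":0,"z":0,"hand":1}]'
python3 -c "
from h import *
go([.5212,.2290,.109],108.4);print(get_state()['wrist_torque'])"
```

```text
time: 11.07
eef_pos: [0.5205, 0.229, 0.1044]
tcp_rot: [-0.413, -0.574, 0.574, 0.413]
contact_force: [-0.8, -0.5, 5.6]
opening: 0.107
time: 11.32
eef_pos: [0.5196, 0.2286, 0.1034]
tcp_rot: [-0.413, -0.574, 0.574, 0.413]
contact_force: [-0.5, -1.2, 3.6]
opening: 0.107
t 11.32 pos [0.5196 0.2286 0.1034] jaw yaw 108.52 q [ 0.236  0.209  1.944 -0.     0.989 -1.658] F [-0.5 -1.2  3.6] op 0.107
tilt y [-3.e-04 -4.e-04 -1.e+00]
rotvec (tool) [-0.0005  0.0021 -0.0003]
shift mm after turn [-0.1 -5.6 -1.7]
shift mm now [-0.1 -5.6 -1.7]
[-0.2177939   0.01309777 -0.00067376]
```

```bash
python3 -m inch '[{"ax":0,"ay":0,"az":0,"x":-0.3,"y":0,"z":0.3,"hand":1},{"ax":0,"ay":0,"az":0,"x":0,"y":1,"z":0,"hand":1},{"ax":0,"ay":0,"az":0,"x":0,"y":0,"z":0,"hand":1}]'
python3 -m inch '[{"ax":0,"ay":0,"az":0,"x":0,"y":1,"z":0,"hand":1},{"ax":0,"ay":0,"az":0,"x":0,"y":0,"z":0,"hand":1},{"ax":0,"ay":0,"az":0,"x":0,"y":0,"z":0,"hand":1}]'

```

```text
time: 11.57
eef_pos: [0.5186, 0.2281, 0.1013]
tcp_rot: [-0.412, -0.573, 0.575, 0.414]
contact_force: [-0.1, -1.2, 0.1]
opening: 0.101
time: 11.82
eef_pos: [0.5187, 0.2281, 0.1005]
tcp_rot: [-0.412, -0.573, 0.575, 0.414]
contact_force: [-0.2, -0.6, -0.6]
opening: 0.104
```

```bash
python3 -m inch '[{"ax":0,"ay":0,"az":0,"x":0,"y":1,"z":0,"hand":1},{"ax":0,"ay":0,"az":0,"x":0,"y":1,"z":0,"hand":1},{"ax":0,"ay":0,"az":0,"x":0,"y":0,"z":0,"hand":1}]'
python3 -m inch '[{"ax":0,"ay":0,"az":0,"x":0,"y":1,"z":0,"hand":1},{"ax":0,"ay":0,"az":0,"x":0,"y":0,"z":0,"hand":1},{"ax":0,"ay":0,"az":0,"x":0,"y":0,"z":0,"hand":1}]'
python3 -c "
from h import *
go([.5212,.2290,.109],108.4);print(get_state()['wrist_torque'])"
```

```text
time: 12.07
eef_pos: [0.519, 0.2282, 0.0989]
tcp_rot: [-0.413, -0.574, 0.574, 0.413]
contact_force: [1.5, -0.6, -0.3]
opening: 0.107
time: 12.32
eef_pos: [0.519, 0.2283, 0.0981]
tcp_rot: [-0.413, -0.574, 0.574, 0.413]
contact_force: [0.3, -1.3, -0.5]
opening: 0.108
t 12.32 pos [0.519  0.2283 0.0981] jaw yaw 108.52 q [ 0.235  0.216  1.947 -0.     0.98  -1.659] F [ 0.3 -1.3 -0.5] op 0.108
tilt y [-1.4e-03 -3.0e-04 -1.0e+00]
rotvec (tool) [-0.0014  0.0021  0.0001]
shift mm after turn [  0.  -10.9  -2.3]
shift mm now [  0.  -10.9  -2.3]
[-0.25185809 -0.05042028  0.01091225]
```

```bash
python3 -m inch '[{"ax":0,"ay":0,"az":0,"x":-0.5,"y":0,"z":0,"hand":1},{"ax":0,"ay":0,"az":0,"x":0,"y":1,"z":0,"hand":1},{"ax":0,"ay":0,"az":0,"x":0,"y":0,"z":0,"hand":1}]'
python3 -m inch '[{"ax":0,"ay":0,"az":0,"x":0,"y":1,"z":0,"hand":1},{"ax":0,"ay":0,"az":0,"x":0,"y":0,"z":0,"hand":1},{"ax":0,"ay":0,"az":0,"x":0,"y":0,"z":0,"hand":1}]'
python3 -m inch '[{"ax":0,"ay":0,"az":0,"x":0,"y":1,"z":0,"hand":1},{"ax":0,"ay":0,"az":0,"x":0,"y":0,"z":0,"hand":1},{"ax":0,"ay":0,"az":0,"x":0,"y":0,"z":0,"hand":1}]'

```

```text
time: 12.57
eef_pos: [0.5187, 0.228, 0.0972]
tcp_rot: [-0.412, -0.573, 0.574, 0.414]
contact_force: [-1.6, 0.9, 2.1]
opening: 0.105
time: 12.82
eef_pos: [0.5185, 0.228, 0.0964]
tcp_rot: [-0.412, -0.573, 0.575, 0.414]
contact_force: [-4.4, -0.5, 5.5]
opening: 0.102
time: 13.07
eef_pos: [0.5187, 0.228, 0.096]
tcp_rot: [-0.412, -0.573, 0.575, 0.414]
contact_force: [-5.2, -1.5, 8.4]
opening: 0.103
```

```bash
python3 -m inch '[{"ax":0,"ay":0,"az":0,"x":0,"y":0.3,"z":-1.3,"hand":1},{"ax":0,"ay":0,"az":0,"x":0,"y":0,"z":-0.7,"hand":1},{"ax":0,"ay":0,"az":0,"x":0,"y":0.3,"z":1.3,"hand":1},{"ax":0,"ay":0,"az":0,"x":0,"y":0,"z":0.7,"hand":1},{"ax":0,"ay":0,"az":0,"x":0,"y":0,"z":0,"hand":1}]'
python3 -m inch '[{"ax":0,"ay":0,"az":0,"x":0,"y":0.3,"z":-1.3,"hand":1},{"ax":0,"ay":0,"az":0,"x":0,"y":0,"z":-0.7,"hand":1},{"ax":0,"ay":0,"az":0,"x":0,"y":0.3,"z":1.3,"hand":1},{"ax":0,"ay":0,"az":0,"x":0,"y":0,"z":0.7,"hand":1},{"ax":0,"ay":0,"az":0,"x":0,"y":0,"z":0,"hand":1}]'

```

```text
time: 13.48
eef_pos: [0.5192, 0.2282, 0.0959]
tcp_rot: [-0.413, -0.574, 0.574, 0.414]
contact_force: [-4.5, -0.7, 8.6]
opening: 0.101
time: 13.9
eef_pos: [0.5193, 0.2282, 0.0957]
tcp_rot: [-0.413, -0.574, 0.574, 0.413]
contact_force: [-4.8, -0.2, 9.9]
opening: 0.103
```

```bash
python3 -m inch '[{"ax":0,"ay":0,"az":0,"x":0,"y":0,"z":-1,"hand":1},{"ax":0,"ay":0,"az":0,"x":0,"y":0,"z":-1,"hand":1},{"ax":0,"ay":0,"az":0,"x":0,"y":0,"z":0,"hand":1}]'
python3 -m inch '[{"ax":0,"ay":0,"az":0,"x":0,"y":0,"z":-1,"hand":1},{"ax":0,"ay":0,"az":0,"x":0,"y":0,"z":0,"hand":1}]'
python3 -m inch '[{"ax":0,"ay":0,"az":0,"x":0,"y":0,"z":1,"hand":1},{"ax":0,"ay":0,"az":0,"x":0,"y":0,"z":1.5,"hand":1},{"ax":0,"ay":0,"az":0,"x":0,"y":0,"z":1.5,"hand":1},{"ax":0,"ay":0,"az":0,"x":0,"y":0,"z":0,"hand":1}]'

```

```text
time: 14.15
eef_pos: [0.5198, 0.2284, 0.0957]
tcp_rot: [-0.411, -0.572, 0.576, 0.414]
contact_force: [-9.8, -1.5, 14.3]
opening: 0.107
time: 14.32
eef_pos: [0.52, 0.2285, 0.0956]
tcp_rot: [-0.411, -0.572, 0.577, 0.415]
contact_force: [-11.5, -3.3, 15.3]
opening: 0.101
time: 14.65
eef_pos: [0.5189, 0.2277, 0.0955]
tcp_rot: [0.413, 0.574, -0.574, -0.413]
contact_force: [-2.7, -0.8, 7.1]
opening: 0.107
```

```bash
python3 -m inch '[{"ax":0,"ay":0,"az":0,"x":0,"y":-3,"z":-0.5,"hand":1},{"ax":0,"ay":0,"az":0,"x":0,"y":-2,"z":0,"hand":1},{"ax":0,"ay":0,"az":0,"x":0,"y":0,"z":0,"hand":1},{"ax":0,"ay":0,"az":0,"x":0,"y":0,"z":0,"hand":1}]'
for i in 1; do python3 -m inch '[{"ax":0,"ay":0,"az":0,"x":0,"y":0,"z":-1,"hand":1},{"ax":0,"ay":0,"az":0,"x":0,"y":0,"z":0,"hand":1},{"ax":0,"ay":0,"az":0,"x":0,"y":0,"z":0,"hand":1}]'; python3 -m inch '[{"ax":0,"ay":0,"az":0,"x":0,"y":0,"z":2,"hand":1},{"ax":0,"ay":0,"az":0,"x":0,"y":0,"z":1,"hand":1},{"ax":0,"ay":0,"az":0,"x":0,"y":0,"z":0,"hand":1}]';python3 -m inch '[{"ax":0,"ay":0,"az":0,"x":0,"y":0,"z":1,"hand":1},{"ax":0,"ay":0,"az":0,"x":0,"y":0,"z":0,"hand":1},{"ax":0,"ay":0,"az":0,"x":0,"y":0,"z":0,"hand":1}]'; done
python3 -c "
from h import *
go([.5187,.2281,.0955],108.4)"
```

```text
time: 14.98
eef_pos: [0.5188, 0.2276, 0.0987]
tcp_rot: [-0.413, -0.574, 0.574, 0.413]
contact_force: [0.3, 0.1, 0.4]
opening: 0.104
time: 15.23
eef_pos: [0.5194, 0.2279, 0.0985]
tcp_rot: [-0.413, -0.573, 0.575, 0.414]
contact_force: [-1.1, 0.2, -0.2]
opening: 0.106
time: 15.48
eef_pos: [0.5176, 0.2273, 0.0992]
tcp_rot: [0.413, 0.574, -0.573, -0.413]
contact_force: [3.6, 1.4, -1.4]
opening: 0.108
time: 15.73
eef_pos: [0.5174, 0.2271, 0.0995]
tcp_rot: [0.414, 0.575, -0.573, -0.412]
contact_force: [5.2, 1.0, -3.0]
opening: 0.104
t 15.73 pos [0.5174 0.2271 0.0995] jaw yaw 108.50 q [ 2.340e-01  2.070e-01  1.954e+00  1.000e-03  9.760e-01 -1.660e+00] F [ 5.2  1.  -3. ] op 0.104
tilt y [ 0.0034  0.0012 -1.    ]
rotvec (tool) [0.0036 0.0018 0.0001]
shift mm after turn [ 0.5  4.  -1.6]
shift mm now [ 0.5  4.  -1.6]
```

```bash
python3 -m inch '[{"ax":0,"ay":0,"az":0,"x":0.2,"y":0,"z":-2.2,"hand":1},{"ax":0,"ay":0,"az":0,"x":0,"y":1.5,"z":-1.2,"hand":1},{"ax":0,"ay":0,"az":0,"x":0,"y":1.5,"z":0,"hand":1},{"ax":0,"ay":0,"az":0,"x":0,"y":0,"z":0,"hand":1}]'
python3 -m inch '[{"ax":0,"ay":0,"az":0,"x":0,"y":1.5,"z":0,"hand":1},{"ax":0,"ay":0,"az":0,"x":0,"y":1,"z":0,"hand":1},{"ax":0,"ay":0,"az":0,"x":0,"y":0,"z":0,"hand":1}]'
python3 -m inch '[{"ax":0,"ay":0,"az":0,"x":0,"y":0,"z":-1.5,"hand":1},{"ax":0,"ay":0,"az":0,"x":0,"y":0,"z":3,"hand":1},{"ax":0,"ay":0,"az":0,"x":0,"y":0,"z":-3,"hand":1},{"ax":0,"ay":0,"az":0,"x":0,"y":0,"z":3,"hand":1},{"ax":0,"ay":0,"az":0,"x":0,"y":0,"z":-1.5,"hand":1}]'
python3 -m inch '[{"ax":0,"ay":0,"az":0,"x":0,"y":0,"z":-1.5,"hand":1},{"ax":0,"ay":0,"az":0,"x":0,"y":0,"z":3,"hand":1},{"ax":0,"ay":0,"az":0,"x":0,"y":0,"z":-3,"hand":1},{"ax":0,"ay":0,"az":0,"x":0,"y":0,"z":3,"hand":1},{"ax":0,"ay":0,"az":0,"x":0,"y":0,"z":-1.5,"hand":1}]'
```

```text
time: 16.07
eef_pos: [0.5182, 0.2277, 0.0956]
tcp_rot: [-0.412, -0.573, 0.575, 0.414]
contact_force: [-1.4, -0.2, 0.7]
opening: 0.107
time: 16.32
eef_pos: [0.518, 0.2278, 0.0927]
tcp_rot: [-0.412, -0.573, 0.575, 0.414]
contact_force: [-2.2, -0.5, 0.3]
opening: 0.106
time: 16.73
eef_pos: [0.5182, 0.2277, 0.0929]
tcp_rot: [-0.412, -0.573, 0.575, 0.414]
contact_force: [-4.6, -2.4, 0.2]
opening: 0.106
time: 17.15
eef_pos: [0.519, 0.228, 0.0938]
tcp_rot: [-0.413, -0.574, 0.574, 0.413]
contact_force: [-3.5, -1.6, 1.3]
opening: 0.108
```

```bash
python3 -m inch '[{"ax":0,"ay":0,"az":0,"x":0,"y":1.5,"z":0,"hand":1},{"ax":0,"ay":0,"az":0,"x":0,"y":1,"z":0,"hand":1},{"ax":0,"ay":0,"az":0,"x":0,"y":0,"z":0,"hand":1}]'
python3 -m inch '[{"ax":0,"ay":0,"az":0,"x":0,"y":1,"z":0,"hand":1},{"ax":0,"ay":0,"az":0,"x":0,"y":1,"z":0,"hand":1},{"ax":0,"ay":0,"az":0,"x":0,"y":0,"z":0,"hand":1},{"ax":0,"ay":0,"az":0,"x":0,"y":0,"z":0,"hand":1}]'
```

```text
time: 17.4
eef_pos: [0.5189, 0.2279, 0.0906]
tcp_rot: [-0.413, -0.574, 0.574, 0.413]
contact_force: [-2.8, -1.0, -0.5]
opening: 0.106
time: 17.73
eef_pos: [0.5188, 0.2279, 0.0885]
tcp_rot: [-0.413, -0.573, 0.574, 0.413]
contact_force: [-3.1, -1.4, -1.5]
opening: 0.104
```

```bash
python3 -m inch '[{"ax":0,"ay":0,"az":0,"x":0,"y":1,"z":0,"hand":1},{"ax":0,"ay":0,"az":0,"x":0,"y":1,"z":0,"hand":1},{"ax":0,"ay":0,"az":0,"x":0,"y":0,"z":0,"hand":1},{"ax":0,"ay":0,"az":0,"x":0,"y":0,"z":0,"hand":1}]'
python3 -m inch '[{"ax":0,"ay":0,"az":0,"x":0,"y":1,"z":0,"hand":1},{"ax":0,"ay":0,"az":0,"x":0,"y":1,"z":0,"hand":1},{"ax":0,"ay":0,"az":0,"x":0,"y":0,"z":0,"hand":1},{"ax":0,"ay":0,"az":0,"x":0,"y":0,"z":0,"hand":1}]'
python3 -c "
from h import *
go([.5187,.2281,.079],108.4)"
```

```text
time: 18.07
eef_pos: [0.5186, 0.228, 0.0872]
tcp_rot: [-0.412, -0.573, 0.575, 0.414]
contact_force: [-5.1, -2.1, 5.5]
opening: 0.109
time: 18.4
eef_pos: [0.5191, 0.2279, 0.087]
tcp_rot: [-0.412, -0.573, 0.575, 0.413]
contact_force: [-8.0, -2.6, 10.9]
opening: 0.107
t 18.40 pos [0.5191 0.2279 0.087 ] jaw yaw 108.54 q [ 0.235  0.232  1.951 -0.     0.961 -1.659] F [-8.  -2.6 10.9] op 0.107
tilt y [-0.0026 -0.001  -1.    ]
rotvec (tool) [-0.0027  0.0025 -0.0002]
shift mm after turn [0.3 8.  0.3]
shift mm now [0.3 8.  0.3]
```

```bash
python3 -m inch '[{"ax":0,"ay":0,"az":0,"x":0,"y":-0.5,"z":-1.5,"hand":1},{"ax":0,"ay":0,"az":0,"x":0,"y":0,"z":3,"hand":1},{"ax":0,"ay":0,"az":0,"x":0,"y":0,"z":-3,"hand":1},{"ax":0,"ay":0,"az":0,"x":0,"y":0,"z":3,"hand":1},{"ax":0,"ay":0,"az":0,"x":0,"y":0,"z":0,"hand":1}]'
python3 -m inch '[{"ax":0,"ay":0,"az":0,"x":0,"y":0,"z":-3,"hand":1},{"ax":0,"ay":0,"az":0,"x":0,"y":0,"z":0,"hand":1},{"ax":0,"ay":0,"az":0,"x":0,"y":0,"z":3,"hand":1},{"ax":0,"ay":0,"az":0,"x":0,"y":0,"z":0,"hand":1}]'
```

```text
time: 18.82
eef_pos: [0.5183, 0.2276, 0.0864]
tcp_rot: [0.413, 0.574, -0.574, -0.413]
contact_force: [-2.8, -1.4, 3.4]
opening: 0.103
time: 19.15
eef_pos: [0.518, 0.2276, 0.0853]
tcp_rot: [0.413, 0.574, -0.574, -0.413]
contact_force: [-1.6, 0.3, 0.7]
opening: 0.103
```

Rocking is working it down. More of the same, with light pressing.

```bash
python3 -m inch '[{"ax":0,"ay":0,"az":0,"x":0,"y":1.5,"z":0,"hand":1},{"ax":0,"ay":0,"az":0,"x":0,"y":0,"z":-2.5,"hand":1},{"ax":0,"ay":0,"az":0,"x":0,"y":0,"z":0,"hand":1},{"ax":0,"ay":0,"az":0,"x":0,"y":0,"z":2.5,"hand":1},{"ax":0,"ay":0,"az":0,"x":0,"y":0,"z":0,"hand":1}]'
python3 -m inch '[{"ax":0,"ay":0,"az":0,"x":0,"y":1,"z":0,"hand":1},{"ax":0,"ay":0,"az":0,"x":0,"y":0,"z":-2.5,"hand":1},{"ax":0,"ay":0,"az":0,"x":0,"y":0,"z":0,"hand":1},{"ax":0,"ay":0,"az":0,"x":0,"y":0,"z":2.5,"hand":1},{"ax":0,"ay":0,"az":0,"x":0,"y":0,"z":0,"hand":1}]'
```

```text
time: 19.57
eef_pos: [0.5179, 0.2276, 0.0836]
tcp_rot: [0.413, 0.574, -0.574, -0.413]
contact_force: [-0.5, -1.2, -1.3]
opening: 0.102
time: 19.98
eef_pos: [0.5179, 0.2276, 0.083]
tcp_rot: [0.413, 0.574, -0.574, -0.413]
contact_force: [-0.9, -0.1, -0.1]
opening: 0.105
```

Past both pins. Down to the shoulder.

```bash
python3 -m inch '[{"ax":0,"ay":0,"az":0,"x":0,"y":1,"z":-1,"hand":1},{"ax":0,"ay":0,"az":0,"x":0,"y":1,"z":0,"hand":1},{"ax":0,"ay":0,"az":0,"x":0,"y":0,"z":0,"hand":1},{"ax":0,"ay":0,"az":0,"x":0,"y":0,"z":0,"hand":1}]'
python3 -m inch '[{"ax":0,"ay":0,"az":0,"x":0,"y":1,"z":0,"hand":1},{"ax":0,"ay":0,"az":0,"x":0,"y":1,"z":0,"hand":1},{"ax":0,"ay":0,"az":0,"x":0,"y":0,"z":0,"hand":1},{"ax":0,"ay":0,"az":0,"x":0,"y":0,"z":0,"hand":1}]'
```

```text
time: 20.32
eef_pos: [0.5182, 0.2278, 0.0805]
tcp_rot: [-0.413, -0.573, 0.574, 0.414]
contact_force: [-2.4, -0.9, -1.6]
opening: 0.107
time: 20.65
eef_pos: [0.5184, 0.2278, 0.0793]
tcp_rot: [-0.413, -0.573, 0.574, 0.413]
contact_force: [-4.6, -1.7, 3.7]
opening: 0.105
```

```bash
python3 -m inch '[{"ax":0,"ay":0,"az":0,"x":0,"y":1,"z":1,"hand":1},{"ax":0,"ay":0,"az":0,"x":0,"y":0,"z":-2,"hand":1},{"ax":0,"ay":0,"az":0,"x":0,"y":0,"z":2,"hand":1},{"ax":0,"ay":0,"az":0,"x":0,"y":0,"z":0,"hand":1},{"ax":0,"ay":0,"az":0,"x":0,"y":0,"z":0,"hand":1}]'
python3 -m inch '[{"ax":0,"ay":0,"az":0,"x":0,"y":1,"z":0,"hand":1},{"ax":0,"ay":0,"az":0,"x":0,"y":0,"z":-2,"hand":1},{"ax":0,"ay":0,"az":0,"x":0,"y":0,"z":2,"hand":1},{"ax":0,"ay":0,"az":0,"x":0,"y":0,"z":0,"hand":1},{"ax":0,"ay":0,"az":0,"x":0,"y":0,"z":0,"hand":1}]'
python3 - <<'E'
from h import *
s=read_camera("side");go([.5187,.2281,.079],108.4)
cv2.imwrite("pics/c6.png",cv2.resize(s["img"][130:220,150:250],None,fx=6.6,fy=6.6,interpolation=cv2.INTER_CUBIC)[:,:,::-1])
E
```

```text
time: 21.07
eef_pos: [0.5184, 0.2278, 0.0792]
tcp_rot: [0.413, 0.574, -0.574, -0.413]
contact_force: [-4.6, -0.7, 6.4]
opening: 0.107
time: 21.48
eef_pos: [0.5186, 0.2278, 0.0791]
tcp_rot: [0.413, 0.574, -0.574, -0.413]
contact_force: [-6.0, -2.0, 10.5]
opening: 0.104
t 21.53 pos [0.5186 0.2279 0.0791] jaw yaw 108.52 q [ 0.235  0.242  1.957  0.     0.942 -1.659] F [-5.5 -1.9 10.5] op 0.099
tilt y [ 7.e-04  3.e-04 -1.e+00]
rotvec (tool) [0.0008 0.0022 0.0001]
shift mm after turn [ 0.2  0.1 -0.1]
shift mm now [ 0.2  0.1 -0.1]
```

View pics/c6.png

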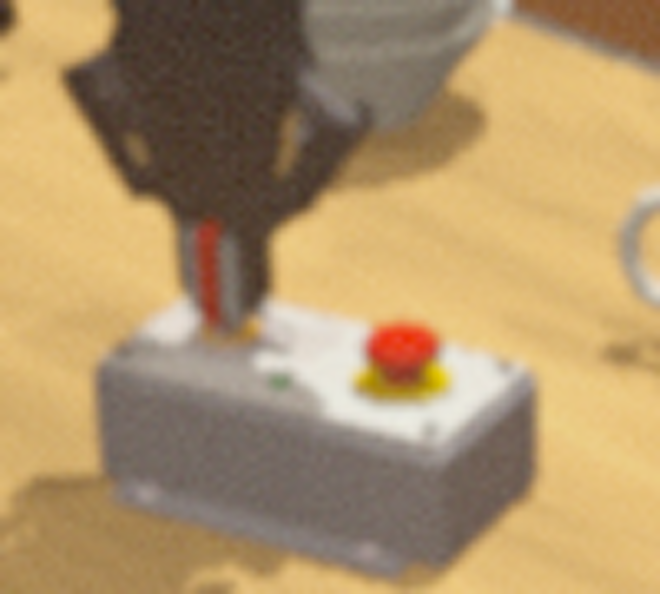

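The shoulder is at the plug's face: TCP z of 0.0791 matches the expected 0.079, and 10 N only gives stiff resistance. The button is untouched. Starting the clockwise turn (+ay).

```bash
python3 -m inch '[{"ax":0,"ay":0.08,"az":0,"x":0,"y":0,"z":0,"hand":1},{"ax":0,"ay":0.08,"az":0,"x":0,"y":0,"z":0,"hand":1},{"ax":0,"ay":0.08,"az":0,"x":0,"y":0,"z":0,"hand":1},{"ax":0,"ay":0.08,"az":0,"x":0,"y":0,"z":0,"hand":1},{"ax":0,"ay":0,"az":0,"x":0,"y":0,"z":0,"hand":1}]' 110
python3 -c "
from h import *
go([.5187,.2281,.079],18);print(get_state()['wrist_torque'])"
```

```text
time: 21.95
eef_pos: [0.5185, 0.2284, 0.0792]
tcp_rot: [0.5, 0.501, -0.5, -0.5]
contact_force: [-6.1, 0.8, 9.8]
opening: 0.103
t 21.95 pos [0.5185 0.2284 0.0792] jaw yaw 90.01 q [ 0.235  0.242  1.957  0.002  0.942 -1.337] F [-6.1  0.8  9.8] op 0.103
tilt y [ 6.0e-04  1.6e-03 -1.0e+00]
rotvec (tool) [-5.0000e-04  1.2569e+00  1.7000e-03]
shift mm after turn [ 0.1  0.2 -0.3]
shift mm now [-0.3  0.2 -0.2]
[0.05508382 1.15989093 0.05091936]
```

```bash
python3 -m inch '[{"ax":0,"ay":0.08,"az":0,"x":0,"y":0,"z":0,"hand":1},{"ax":0,"ay":0.08,"az":0,"x":0,"y":0,"z":0,"hand":1},{"ax":0,"ay":0.08,"az":0,"x":0,"y":0,"z":0,"hand":1},{"ax":0,"ay":0.08,"az":0,"x":0,"y":0,"z":0,"hand":1},{"ax":0,"ay":0,"az":0,"x":0,"y":0,"z":0,"hand":1}]'
python3 -c "
from h import *
go([.5187,.2281,.079],18);print(get_state()['wrist_torque'])"
```

```text
time: 22.37
eef_pos: [0.5185, 0.229, 0.0792]
tcp_rot: [-0.573, -0.415, 0.413, 0.574]
contact_force: [-5.0, 1.8, 9.4]
opening: 0.103
t 22.37 pos [0.5185 0.229  0.0792] jaw yaw 71.66 q [ 0.236  0.242  1.957  0.003  0.941 -1.017] F [-5.   1.8  9.4] op 0.103
tilt y [ 9.0e-04  2.9e-03 -1.0e+00]
rotvec (tool) [-0.0014  0.9365  0.0028]
shift mm after turn [-0.1  0.2 -0.9]
shift mm now [-0.8  0.2 -0.5]
[0.35754657 1.13295856 0.03696293]
```

```bash
python3 -m inch '[{"ax":0,"ay":0.08,"az":0,"x":0,"y":0,"z":0,"hand":1},{"ax":0,"ay":0.08,"az":0,"x":0,"y":0,"z":0,"hand":1},{"ax":0,"ay":0.08,"az":0,"x":0,"y":0,"z":0,"hand":1},{"ax":0,"ay":0.08,"az":0,"x":0,"y":0,"z":0,"hand":1},{"ax":0,"ay":0.08,"az":0,"x":0,"y":0,"z":0,"hand":1}]'|sed -n '2p;4p'
python3 -m inch '[{"ax":0,"ay":0.08,"az":0,"x":0,"y":0,"z":0,"hand":1},{"ax":0,"ay":0.08,"az":0,"x":0,"y":0,"z":0,"hand":1},{"ax":0,"ay":0.08,"az":0,"x":0,"y":0,"z":0,"hand":1},{"ax":0,"ay":0,"az":0,"x":0,"y":0,"z":0,"hand":1}]'
python3 -c "
from h import *
go([.5187,.2281,.079],18);print(get_state()['wrist_torque'])"
```

```text
eef_pos: [0.5188, 0.2295, 0.0792]
contact_force: [-4.2, 4.8, 7.4]
time: 23.12
eef_pos: [0.519, 0.2297, 0.0792]
tcp_rot: [-0.673, -0.214, 0.211, 0.676]
contact_force: [-5.2, 4.5, 8.5]
opening: 0.104
t 23.12 pos [0.519  0.2297 0.0792] jaw yaw 34.97 q [ 0.236  0.242  1.956  0.005  0.94  -0.377] F [-5.2  4.5  8.5] op 0.104
tilt y [ 0.0025  0.0046 -1.    ]
rotvec (tool) [-0.003   0.2961  0.0043]
shift mm after turn [-0.7  0.2 -1.5]
shift mm now [-1.1  0.2 -1.2]
[0.76812942 0.95372194 0.08951957]
```

```bash
python3 -m inch '[{"ax":0,"ay":0.08,"az":0,"x":0,"y":0,"z":0,"hand":1},{"ax":0,"ay":0.08,"az":0,"x":0,"y":0,"z":0,"hand":1},{"ax":0,"ay":0.08,"az":0,"x":0,"y":0,"z":0,"hand":1},{"ax":0,"ay":0.08,"az":0,"x":0,"y":0,"z":0,"hand":1},{"ax":0,"ay":0,"az":0,"x":0,"y":0,"z":0,"hand":1}]'
python3 -c "
from h import *
go([.5187,.2281,.079],18);print(get_state()['wrist_torque'])"
python3 -m inch '[{"ax":0,"ay":0.06,"az":0,"x":0,"y":0,"z":0,"hand":1},{"ax":0,"ay":0.06,"az":0,"x":0,"y":0,"z":0,"hand":1},{"ax":0,"ay":0,"az":0,"x":0,"y":0,"z":0,"hand":1},{"ax":0,"ay":0,"az":0,"x":0,"y":0,"z":0,"hand":1}]'
python3 -c "
from h import *
go([.5187,.2281,.079],18);print(get_state()['wrist_torque'])"
```

```text
time: 23.53
eef_pos: [0.5194, 0.23, 0.0792]
tcp_rot: [-0.698, -0.104, 0.101, 0.701]
contact_force: [-2.9, 6.0, 7.5]
opening: 0.102
t 23.53 pos [0.5194 0.23   0.0792] jaw yaw 16.62 q [ 0.236  0.242  1.956  0.006  0.938 -0.057] F [-2.9  6.   7.5] op 0.102
tilt y [ 0.0039  0.0055 -1.    ]
rotvec (tool) [-0.0041 -0.0241  0.0054]
shift mm after turn [-1.2  0.2 -1.6]
shift mm now [-1.2  0.2 -1.6]
[1.04518795 0.76298381 0.05771407]
time: 23.87
eef_pos: [0.5196, 0.2301, 0.0792]
tcp_rot: [-0.703, -0.063, 0.059, 0.706]
contact_force: [-2.5, 6.6, 6.1]
opening: 0.105
t 23.87 pos [0.5196 0.2301 0.0792] jaw yaw 9.89 q [0.236 0.242 1.956 0.006 0.937 0.06 ] F [-2.5  6.6  6.1] op 0.105
tilt y [ 0.0045  0.0058 -1.    ]
rotvec (tool) [-0.0045 -0.1415  0.0058]
shift mm after turn [-1.5  0.2 -1.6]
shift mm now [-1.2  0.2 -1.8]
[1.09803577 0.63739501 0.07191123]
```

```bash
python3 -m inch '[{"ax":0,"ay":0.04,"az":0,"x":0,"y":0,"z":0,"hand":1},{"ax":0,"ay":0,"az":0,"x":0,"y":0,"z":0,"hand":1},{"ax":0,"ay":0,"az":0,"x":0,"y":0,"z":0,"hand":1}]'>/dev/null
python3 -c "
from h import *
go([.5187,.2281,.079],10);print(get_state()['wrist_torque'])"
python3 -m inch '[{"ax":0,"ay":0.04,"az":0,"x":0,"y":0,"z":0,"hand":1},{"ax":0,"ay":0,"az":0,"x":0,"y":0,"z":0,"hand":1},{"ax":0,"ay":0,"az":0,"x":0,"y":0,"z":0,"hand":1}]'>/dev/null
python3 -c "
from h import *
go([.5187,.2281,.079],10);print(get_state()['wrist_torque'])"
```

```text
t 24.12 pos [0.5196 0.2302 0.0792] jaw yaw 7.61 q [0.236 0.242 1.956 0.006 0.937 0.1  ] F [-2.9  5.3  5.5] op 0.102
tilt y [ 0.0047  0.0059 -1.    ]
rotvec (tool) [-0.0051 -0.0417  0.0056]
shift mm after turn [-1.3  0.2 -1.9]
shift mm now [-1.2  0.2 -1.9]
[1.08532891 0.60692964 0.0467385 ]
t 24.37 pos [0.5198 0.2301 0.0793] jaw yaw 5.34 q [0.236 0.242 1.956 0.005 0.937 0.14 ] F [-1.8  5.2  6.1] op 0.104
tilt y [ 0.0051  0.0056 -1.    ]
rotvec (tool) [-0.0049 -0.0813  0.0058]
shift mm after turn [-1.4  0.3 -1.8]
shift mm now [-1.2  0.2 -1.9]
[0.9947553  0.57496421 0.13755091]
```

```bash
python3 -m inch '[{"ax":0,"ay":0.04,"az":0,"x":0,"y":0.3,"z":0,"hand":1},{"ax":0,"ay":0,"az":0,"x":0,"y":0,"z":0,"hand":1},{"ax":0,"ay":0,"az":0,"x":0,"y":0,"z":0,"hand":1}]'>/dev/null
python3 - <<'E'
from h import *
go([.5187,.2281,.079],10);print(get_state()['wrist_torque'])
s=read_camera("side")
cv2.imwrite("pics/c7.png",cv2.resize(s["img"][130:220,150:250],None,fx=6.6,fy=6.6,interpolation=cv2.INTER_CUBIC)[:,:,::-1])
for i in range(5): read_camera("side");print(get_state()['wrist_torque'].round(3))
E
```

```text
t 24.62 pos [0.5199 0.23   0.0792] jaw yaw 3.08 q [0.236 0.243 1.956 0.005 0.937 0.18 ] F [-2.9  5.2  7.5] op 0.098
tilt y [ 0.0052  0.0054 -1.    ]
rotvec (tool) [-0.0048 -0.1207  0.0058]
shift mm after turn [-1.5  0.2 -1.7]
shift mm now [-1.3  0.2 -1.9]
[1.01845617 0.5945612  0.21082304]
[1.057 0.61  0.257]
[1.033 0.626 0.263]
[1.049 0.582 0.314]
[1.04  0.634 0.272]
[1.01  0.629 0.27 ]
```

View pics/c7.png

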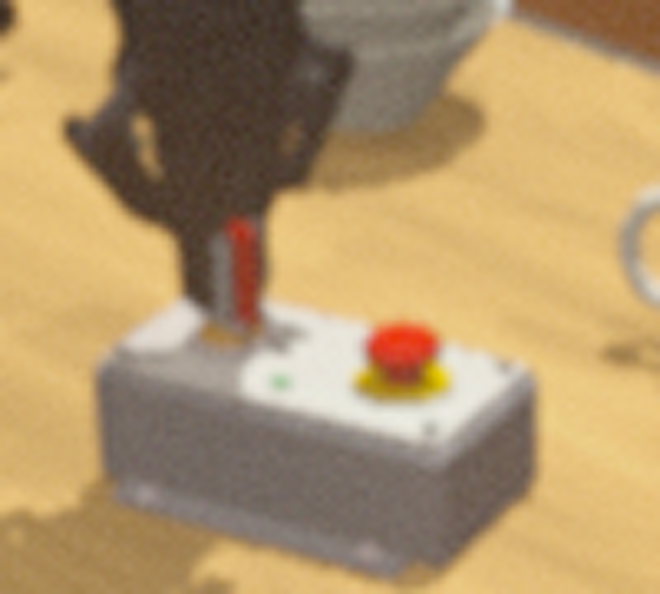

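The key is seated and turned, and the button is untouched. Torque has climbed from about 0.07 to 0.27 N m, well above the spring's 0.08, so the plug is on its stop. I'll hold, check, then hand in.

```bash
for i in 1 2; do python3 -m inch '[{"ax":0,"ay":0,"az":0,"x":0,"y":0,"z":0,"hand":1},{"ax":0,"ay":0,"az":0,"x":0,"y":0,"z":0,"hand":1},{"ax":0,"ay":0,"az":0,"x":0,"y":0,"z":0,"hand":1},{"ax":0,"ay":0,"az":0,"x":0,"y":0,"z":0,"hand":1},{"ax":0,"ay":0,"az":0,"x":0,"y":0,"z":0,"hand":1}]'; done
python3 - <<'E'
from h import *
go([.5187,.2281,.079],10);print(get_state()['wrist_torque'])
s=read_camera("side");print(blobs(masks(s)["blue"],(320,240,380,300))[:2],blobs(masks(s)["red"],(195,165,240,220)))
sign_off()
E
```

```text
time: 25.33
eef_pos: [0.5199, 0.2301, 0.0792]
tcp_rot: [-0.705, -0.021, 0.017, 0.709]
contact_force: [-3.0, 5.0, 7.7]
opening: 0.105
time: 25.75
eef_pos: [0.5199, 0.2301, 0.0793]
tcp_rot: [-0.705, -0.021, 0.017, 0.709]
contact_force: [-2.5, 5.2, 7.1]
opening: 0.102
t 25.75 pos [0.5199 0.2301 0.0793] jaw yaw 3.09 q [0.236 0.243 1.956 0.005 0.937 0.18 ] F [-2.5  5.2  7.1] op 0.102
tilt y [ 0.0053  0.0054 -1.    ]
rotvec (tool) [-0.0048 -0.1206  0.0059]
shift mm after turn [-1.5  0.3 -1.7]
shift mm now [-1.3  0.2 -1.9]
[1.00396923 0.66909521 0.28338317]
[] [(array([210.23, 182.47]), [206, 180, 10, 7, 47], ((210.00003051757812, 182.00001525878906), (7.071067810058594, 7.0710673332214355), 45.0))]
the job is handed in; nothing more can be done
```

I took the red key from the stand, rocked it past both pins with readings of about 15 N or less while pressing, seated it, turned it clockwise to the stop, and handed in at 25.8 s still gripping it.

- **Seating and turn:** At hand-in the TCP was at z = 0.079 m, so the key head sat at its seated height, with the tool within 0.01 rad of upright. The hand had turned about 1.84 rad. The wrist torque had risen from about 0.07 to 0.28 N m, well above the spring's 0.08, so I took the plug to be on its stop; I could not read the plug angle directly.
- **Grip:** The opening was steady at about 9 mm on the 10 mm head, with the grip set to 110 N.
- **Stop button:** In the last picture it was at its starting image position, to within 0.2 pixel.
- **Failed check:** My last colour check for the blue key returned nothing. At the start that same mask had caught only 8 pixels in the side view, right at its size limit. The last picture that showed the blue key, just after the red key was lifted, had it standing in its slot, and the arm did not go near it afterwards.
- **Not re-measured:** I did not measure the candle, mug and gift box again at the end. The arm's path stayed well clear of them.
- **Disagreement:** The keyway, found by touch, was about 2.5 mm from where the cameras put it. Either the calibration was off or the key sat slightly off-centre in the grip.

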